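Slip-test friction shoes on the tilting board and clear off the slippery ones

ROBOT

A 7-joint arm with a two-finger parallel gripper is mounted at the origin on a cart in front of the work surface, level with it; the furniture and walls round the work are solid. World frame = base frame: x ahead of the robot, y to its left, z up, the work surface at z = 0. Lengths are in m, angles in rad, forces in N, time in s.
With the tool pointing down it reaches from about 0.425 to 0.825 m from the base axis. Payload 3.6 kg.
Tool frame: the origin (TCP) lies at the very end of the fingers, on their centre line; the grasp point (between the pads) lies 19 mm behind it; z points along the fingers, y is the line along which they close (so a half turn about z gives the same grasp; the last joint's range is limited). The gripper opens to 93 mm and grips with 3 to 60 N. Pads are 15 mm wide; open, the fingers measure 128 mm over their backs; the gripper's body (75 mm by 188 mm) begins 65 mm behind the grasp point.
Start: joints at [1.169, 0.615, -0.013, 1.423, 0.008, 1.103, -0.04], TCP at [0.238, -0.605, 0.219] pointing down, gripper open.
Joint ranges: [-3.12, 3.12], [-0.3, 2.06], [-1.34, 1.32], [0.26, 2.42], [-1.36, 4.5], [0.01, 1.98], [-2.84, 2.84]. Speed limits (rad/s): [2.79, 2.79, 3.14, 3.14, 3.14, 3.14, 3.14].

INTERFACE

Orientations are given as a rotation vector (axis times angle).
In Python, from station import robot gives the robot as it stands. The module is installed in compiled form; this text tells all that it offers.
- The arm moves only by the tool send_rows, never from a script. Its arguments are lists of equal length, an entry for each row: "delta_pos": the shift along the tool's x, y, z in mm, a list of three; "roll": the turn about the tool's z in rad; "claw": the finger opening in mm, from 0 to 93. A call has 1 to 12 rows; each row shifts and turns the commanded pose from where the row before left it, along the tool's axes as they then stand; what a row does not reach is not made up. A row lasts 1/12 s, in which the tool goes at most 41.7 mm and 7.16 degrees, less where a joint would pass 70% of its speed; a pose out of reach is approached as far as the arm can. A call is refused whole if a number of a shift passes 41.7 or a number of a turn 0.125, either way. A call with a gripper value outside its range is refused whole. The fingers move at their own pace and stop on an object; "newtons" is the grip in N (left out, the last holds). Time passes only in rows, so rows that do not move let the fingers close. It gives the time, the measured TCP pose, the force, the opening and the grip force at its end, in the units of the state.
- robot.read_state(): the state, without advancing time (a new reading comes with each control period).
- robot.read_camera(name): name is "scene" or "top" or "wrist"; returns the picture (400x640x3 uint8, red, green, blue); there is no depth.
- robot.camera_params(name): a dict with "fx", "fy", "cx", "cy" (pixels), "R" (3x3) and "t" (3): a world point X has camera coordinates R X + t; the wrist camera has in their place "mount" (4x4, takes a point from camera to tool coordinates, whose origin is the TCP and whose axes are the flange's). Camera axes: x right, y down, z forward; pixel columns grow to the right and rows downward; lengths in m; the calibration is good to about 2 mm. A picture is of the moment at which its call begins: read the wrist's pose just before it. camera_params takes no time and is no camera call.
- robot.job_done(): hands the job in; it is judged then, once.
The state is a dict: "clock": time; "joint_positions": joint angles; "qvel": joint speeds; "joint_torque": joint torques, N m; "tool_pos": TCP position; "tcp_rot": TCP orientation; "ft_force": force on the tool from outside, world axes, zero at the start; "moment": the same for the moment, N m; "grip_width": finger opening in m; "finger_force": force on a finger pad.
Only numpy, scipy, OpenCV 4.12 (cv2) and the standard library are available. Lean on these libraries where they do the work, as an engineer would, in place of code of your own. Each camera call takes 0.05 s, during which the arm holds its last target. There are 200 camera calls.

TASK

Slip-test the three friction shoes: lift the board by its bar to about 20 degrees, so that the worn shoes slide down to the fence while the good ones stay put, and gently let it down flat again. Then push every shoe that slid down along the fence onto the reject ledge beside the board, so that it stands flat and wholly on the ledge, and leave every shoe that stuck where it is on the board. Do not tilt the board past 27 degrees, do not let it drop, and leave the other things on the bench alone.

Things in the scene. Friction and masses are not known exactly. Their poses are not given: they have to be found in the camera images.
- stand: Slip-test stand, fixed. Origin on the bench; x level up the board (away from the hinge), y left across it, z up. Hinge axis along y at x -200, z 36 mm. Flat grey board: x -200 to 35, y -95 to 95, top face at z 44 mm, sides without rims; a fence along its low edge, a lifting bar over its high end. Fixed reject ledge right (-y) of its low end.
- board (a joint): Tilt of the board in rad: 0 is flat (it then rests on two rubber stops), it grows as the end with the bar is lifted, up to 0.75. The hinge is nearly free: the board (0.8 kg) falls back when let go; lifting it at the bar takes about 8 N. Lift slowly.
- board_low (a point): Middle of the low edge of the board's top face; x up the slope, y left, z out of the face (moves with the board). The fence fills x 0 to 6 mm over the whole width, 14 mm high. A slid shoe rests on it with its centre at x = 41 mm; one that sticks stays near x = 160 mm. Worn shoes start to slide at 7 to 11 degrees, good ones hold past 32 degrees.
- bar (a point): Middle of the round steel lifting bar on the board: 12 mm diameter, 115 mm long, along the stand's y axis, a bent rod at each end. It lies 255 mm up the board from the hinge axis and 63 mm off it (55 mm above the board's top face), circles about the hinge axis and turns in the fingers as the board tilts.
- ledge (a point): Centre of the top face of the fixed reject ledge, with the stand's axes. The face spans +-67 mm in y (a 2 mm gap parts it from the board) and x -35 to +47 mm, 1 mm below the flat board's top face. The fence goes on along its near side in line with the board's; a lip as high closes its right end; left and far sides are open.
- shoe_a: One of three friction shoes that look alike, linings worn or good (the test tells which). Dark steel plate 70 mm (x) by 44 mm (y) on a lining, 15 mm high together; on top a lug 36 mm along x, 10 thick, 16 high. 0.26 kg. Origin: centre of the underside. Starts on the upper board, x up the board, in one of three lanes at board y -62, 0 or 62 mm.
- shoe_b: Another friction shoe, same look and size as shoe_a.
- shoe_c: Another friction shoe, same look and size as shoe_a.
- spray_can: White aerosol can standing on the bench, 151 mm high; a bystander.
- cam_carrier: Grey turned part lying on the bench, 100 x 42 x 39 mm; a bystander.
- pliers: Combination pliers with yellow grips lying on the bench, 168 mm long; a bystander.
- spindle: Black ribbed spindle lying on the bench, 210 mm long; a bystander.
- sleeve: Black flanged sleeve standing on the bench, 37 mm diameter, 90 mm high; a bystander.
- box_spanner: Tubular box spanner lying on the bench, 150 mm long; a bystander.
Not all that is in view belongs to the job. What is shaped like the shoe_b but red is not meant. What is shaped like the shoe_c but yellow is not meant.

How it is judged:
By the outcome, as a careful person would: the job done as asked, in the order asked, and still so for the second after the job is handed in, with the robot touching nothing.
It also fails if it takes over 58 s, if anything falls off the work surface, if the arm or the gripper's body presses on something with over 40 N, if the wrist force passes 120 N, or if a joint passes its speed limit or range.

## Working session

There is one attempt and no reset: what is moved stays moved. The work goes in short steps, Python scripts to look and compute and a tool call to move; the robot and the scene stay as the last step left them, time stands still between calls to the robot, and variables do not carry over. Pictures are saved under pics/ and viewed, at most 10 in all, crops included, and the job is handed in when it is done.

Besides the shell and the picture viewer there is one more tool, called after "Call:" in YAML: its name, and indented under it one key for each argument. send_rows: Moves the arm, as the interface text tells. Its arguments: {"type":"object","properties":{"delta_pos":{"type":"array"},"roll":{"type":"array"},"claw":{"type":"array"},"newtons":{"type":"number"}},"required":["delta_pos","roll","claw"]}

```bash
mkdir -p pics
python3 - <<'E'
from station import robot
import cv2
for n in("scene","top"):
    cv2.imwrite(f"pics/{n}0.png",robot.read_camera(n)[:,:,::-1])
    p=robot.camera_params(n);print(n,p)
s=robot.read_state();print(s)
E
```

```text
scene {'fx': 393.1890953945953, 'fy': 393.1890953945953, 'cx': 315.5494058635108, 'cy': 197.8969886958759, 'R': array([[-0.71714718, -0.69680306,  0.01286126],
       [-0.52868381,  0.53191004, -0.66148707],
       [ 0.45408518, -0.48118313, -0.74984628]]), 't': array([0.41856659, 0.38496203, 1.1303644 ])}
top {'fx': 502.48503624815737, 'fy': 502.48503624815737, 'cx': 331.21692538077366, 'cy': 201.71153069572298, 'R': array([[-0.01853513, -0.9996032 , -0.02121076],
       [-0.98396553,  0.02200089, -0.17699658],
       [ 0.177393  ,  0.01759   , -0.98398288]]), 't': array([0.02427978, 0.57594094, 1.46284221])}
{'clock': 0.1, 'joint_positions': array([ 1.169463  ,  0.61584605, -0.01258384,  1.42473174,  0.0081436 ,
        1.10342694, -0.0404343 ]), 'qvel': array([ 8.10825942e-05, -1.29150689e-03, -1.89582110e-04, -3.64993323e-03,
       -2.90378222e-04,  1.08758178e-04, -3.81795956e-04]), 'joint_torque': array([ 1.33917230e-03, -4.60040617e+01,  2.10077064e-01, -1.66243064e+01,
       -6.11511315e-02,  1.69879786e-02,  1.23866303e-04]), 'tool_pos': array([ 0.23769459, -0.60420618,  0.21758415]), 'tcp_rot': array([-3.08431093e+00, -5.84954294e-01,  8.25999062e-04]), 'ft_force': array([-0.58725275,  0.29647443,  0.39824287]), 'moment': array([0.03292127, 0.04816572, 0.03496014]), 'finger_force': 0.0, 'grip_width': 0.09283471232446526}
```

View pics/scene0.png

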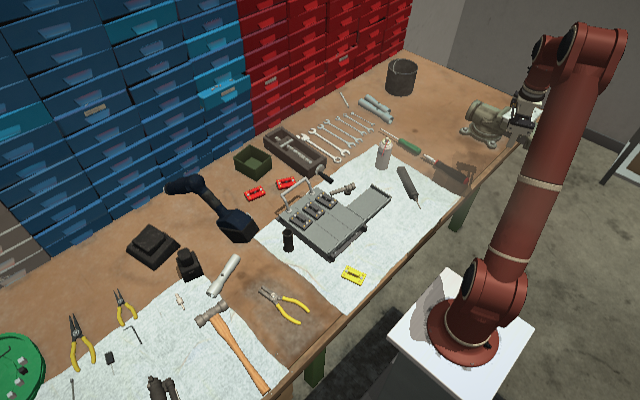

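View pics/top0.png

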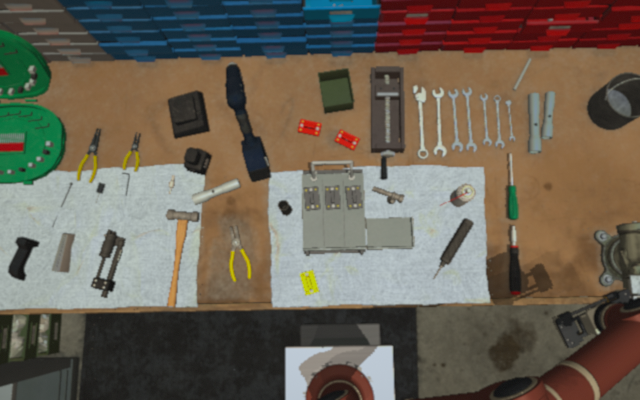

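The top view shows the stand board at (335,210), with three dark shoes at about (311,197), (333,196) and (355,196). The lifting bar is at (332,164) and the ledge at (390,233). Red look-alikes are at (310,128) and (347,140), and a yellow one at (309,283); neither colour is meant. I'll check this in an enlarged crop.

Run:
```python
import cv2
im=cv2.imread("pics/top0.png")[150:262,290:430]
cv2.imwrite("pics/crop0.png",cv2.resize(im,None,fx=5.35,fy=5.35,interpolation=cv2.INTER_CUBIC))
```

```text
(no output)
```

View pics/crop0.png

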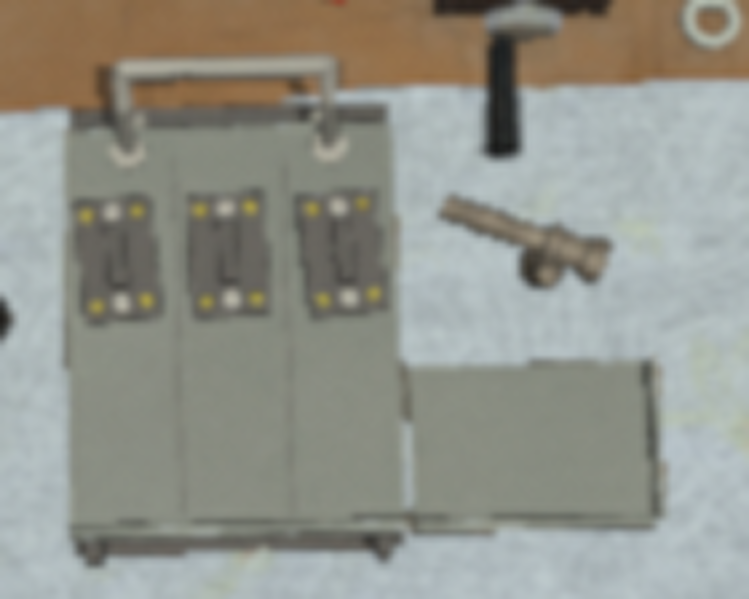

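The crop shows the bar from (113,68) to (338,66), the board's top corners at (68,125) and (388,122), and the far edge of the ledge from (410,368) to (650,364). The three dark shoes with lugs are the right ones. Next I'll fit the stand pose.

```bash
cat > h.py <<'E'
import numpy as np, cv2
from station import robot
from scipy.optimize import least_squares
from scipy.spatial.transform import Rotation as Ro
def proj(X,n="top"):
    p=robot.camera_params(n);c=np.atleast_2d(X)@p["R"].T+p["t"]
    return c[:,:2]/c[:,2:]*[p["fx"],p["fy"]]+[p["cx"],p["cy"]]
def world(q,S):
    c,s=np.cos(q[2]),np.sin(q[2]);S=np.atleast_2d(S)/1000.
    return np.c_[q[0]+c*S[:,0]-s*S[:,1],q[1]+s*S[:,0]+c*S[:,1],S[:,2]]
E
python3 - <<'E'
from h import *
S=np.array([[55,57.5,99],[55,-57.5,99],[-112,-97,43],[-112,-231,43],[35,95,44],[35,-95,44],[-200,95,58],[-200,-95,58]])
P=np.array([[115,68],[338,66],[410,368],[650,364],[68,125],[388,122],[72,527],[403,521]])/5.35+[290-.4,150-.4]
f=lambda q:(proj(world(q,S))-P).ravel()
r=least_squares(f,[.6,0,0],loss="soft_l1")
print(r.x,f(r.x).reshape(-1,2).round(1))
q=r.x
for n,s in dict(bar=[55,0,99],ledge=[-159,-164,43],low=[-200,0,44]).items():print(n,world(q,s).round(4))
# shoes: centre of plate top z 59
p=robot.camera_params("top")
for c in [(117,258),(228,256),(343,255)]:
    px=np.array(c)/5.35+[289.6,149.6]
    g=least_squares(lambda s:(proj(world(q,[s[0],s[1],59]))-px).ravel(),[-40,0]).x;print(g.round(1))
s=robot.read_state();R=Ro.from_rotvec(s["tcp_rot"]).as_matrix();print(R.round(3))
print(robot.camera_params("wrist"))
E
```

```text
[0.63457133 0.00647245 0.00474863] [[ 1.6 -0.6]
 [-1.2 -1.3]
 [-0.2  0.5]
 [-0.4  0.1]
 [-0.7  0. ]
 [ 1.5 -1.1]
 [-0.8  1.2]
 [ 1.7  0.7]]
bar [[0.6896 0.0067 0.099 ]]
ledge [[ 0.4764 -0.1583  0.043 ]]
low [[0.4346 0.0055 0.044 ]]
[-46.1  65.3]
[-46.6   2.9]
[-47.8 -61.6]
[[ 0.931  0.366 -0.001]
 [ 0.366 -0.931  0.002]
 [-0.    -0.002 -1.   ]]
{'fx': 332.5987408559879, 'fy': 332.5987408559879, 'cx': 320.23294301453507, 'cy': 197.14423542361078, 'mount': array([[-7.17860864e-04, -9.54250604e-01, -2.99007141e-01,
         8.31498667e-02],
       [ 9.99999660e-01, -5.63487397e-04, -6.02502104e-04,
        -9.05036207e-04],
       [ 4.06451241e-04, -2.99007472e-01,  9.54250683e-01,
        -1.65644834e-01],
       [ 0.00000000e+00,  0.00000000e+00,  0.00000000e+00,
         1.00000000e+00]])}
```

Call:
send_rows:
  delta_pos:
    - [0, 0, -3]
    - [0, 0, -3]
    - [0, 0, -3]
    - [0, 0, -3]
    - [0, 0, -3]
    - [0, 0, -3]
    - [0, 0, -3]
    - [0, 0, -3]
    - [0, 0, -3]
    - [0, 0, -3]
  roll: [-0.12, -0.12, -0.12, -0.12, -0.12, -0.12, -0.12, -0.12, -0.12, -0.12]
  claw: [93, 93, 93, 93, 93, 93, 93, 93, 93, 93]

```text
clock: 0.93
tool_pos: [0.2377, -0.6045, 0.2481]
tcp_rot: [-2.209, -2.231, -0.001]
ft_force: [-0.5, 0.5, -0.2]
grip_width: 0.0926
finger_force: 0.0
```

Call:
send_rows:
  delta_pos:
    - [30, 22, 0]
    - [30, 22, 0]
    - [30, 22, 0]
    - [30, 22, 0]
    - [30, 22, 0]
    - [30, 22, 0]
    - [30, 22, 0]
    - [30, 22, 0]
    - [30, 22, 0]
    - [30, 22, 0]
  roll: [0, 0, 0, 0, 0, 0, 0, 0, 0, 0]
  claw: [93, 93, 93, 93, 93, 93, 93, 93, 93, 93]

```text
clock: 1.77
tool_pos: [0.4571, -0.3023, 0.2484]
tcp_rot: [-2.217, -2.225, 0.001]
ft_force: [1.3, -0.7, -0.7]
grip_width: 0.0934
finger_force: 0.0
```

Call:
send_rows:
  delta_pos:
    - [30, 22, 0]
    - [30, 22, 0]
    - [30, 22, 0]
    - [30, 22, 0]
    - [30, 22, 0]
    - [30, 22, 0]
    - [30, 22, 0]
    - [30, 22, 0]
    - [30, 22, 0]
    - [30, 22, 0]
    - [0, 0, 0]
  roll: [0, 0, 0, 0, 0, 0, 0, 0, 0, 0, 0]
  claw: [93, 93, 93, 93, 93, 93, 93, 93, 93, 93, 93]

```text
clock: 2.68
tool_pos: [0.6773, 0.0079, 0.2472]
tcp_rot: [-2.2, -2.235, -0.01]
ft_force: [-1.0, 2.0, -0.9]
grip_width: 0.0933
finger_force: 0.0
```

Run:
```python
from h import *
s=robot.read_state()
im=robot.read_camera("wrist");cv2.imwrite("pics/w1.png",im[:,:,::-1])
R=Ro.from_rotvec(s["tcp_rot"]).as_matrix();print(s["tool_pos"],s["clock"],R.round(3),s["joint_positions"].round(2))
```

```text
[0.67731959 0.00786259 0.24717743] 2.6833 [[-0.016  1.     0.   ]
 [ 1.     0.016  0.009]
 [ 0.009  0.    -1.   ]] [ 0.16  0.67 -0.39  1.28  0.24  1.24 -0.22]
```

View pics/w1.png

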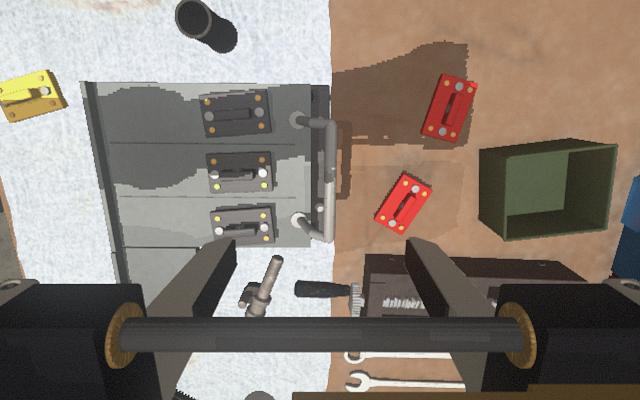

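The wrist view shows the bar from (329,122) to (329,238), the fence's left end at (82,83), and the three shoes on the board. I'll refit with both views.

```bash
cat >> h.py <<'E'
def projw(X,s):
    p=robot.camera_params("wrist");R=Ro.from_rotvec(s["tcp_rot"]).as_matrix();M=p["mount"]
    c=((np.atleast_2d(X)-s["tool_pos"])@R-M[:3,3])@M[:3,:3]
    return c[:,:2]/c[:,2:]*[p["fx"],p["fy"]]+[p["cx"],p["cy"]]
E
python3 - <<'E'
from h import *
s=robot.read_state();print(s["tool_pos"],s["tcp_rot"])
S=np.array([[55,57.5,99],[55,-57.5,99],[-112,-97,43],[-112,-231,43],[35,95,44],[35,-95,44],[-200,95,58],[-200,-95,58]])
P=np.array([[115,68],[338,66],[410,368],[650,364],[68,125],[388,122],[72,527],[403,521]])/5.35+[289.6,149.6]
SW=np.array([[55,51,99],[55,-51,99],[-200,95,58],[35,95,44]]);PW=np.array([[329,122],[329,238],[82,83],[312,86]])
fw=lambda q:(projw(world(q,SW),s)-PW).ravel()
f=lambda q:(proj(world(q,S))-P).ravel()
for F in (fw,lambda q:np.r_[fw(q),f(q)]):
    r=least_squares(F,[.63,0,0],loss="soft_l1");q=r.x
    print(q,F(q).reshape(-1,2).round(1).tolist(),world(q,[55,0,99]))
    for c in [(236,113),(240,173),(242,225)]:
        g=least_squares(lambda t:(projw(world(q,[t[0],t[1],59]),s)-c).ravel(),[-40,0]).x;print(g.round(1))
E
```

```text
[0.67601492 0.00326811 0.2471645 ] [-2.20473811 -2.2321741  -0.00286357]
[6.29574620e-01 4.73209842e-04 7.96210343e-05] [[2.3, 12.5], [0.2, -2.8], [-2.7, -0.1], [-0.3, 0.1]] [[6.84574620e-01 4.77588999e-04 9.90000000e-02]]
[-42.8  67.3]
[-42.4   3.8]
[-43.8 -57.1]
[0.63121835 0.00317676 0.01026049] [[3.6, 9.0], [2.4, -5.7], [-2.2, -0.8], [0.4, -3.0], [2.7, 0.6], [-0.2, -0.3], [1.1, 1.4], [0.9, 0.7], [0.4, 1.2], [2.6, -0.2], [0.7, 2.5], [3.2, 1.7]] [[0.68621546 0.00374108 0.099     ]]
[-43.8  65.1]
[-44.1   1.5]
[-46.  -59.3]
```

Run:
```python
from h import *
s=robot.read_state();print(s["qvel"].round(3))
im=robot.read_camera("wrist")[:,:,::-1]
cv2.imwrite("pics/w2.png",cv2.resize(im[60:270,60:380],None,fx=2.5,fy=2.5,interpolation=cv2.INTER_CUBIC))
np.savez("w2.npz",tool_pos=s["tool_pos"],tcp_rot=s["tcp_rot"])
```

```text
[ 0.066 -0.032  0.068  0.038  0.033  0.013  0.011]
```

View pics/w2.png

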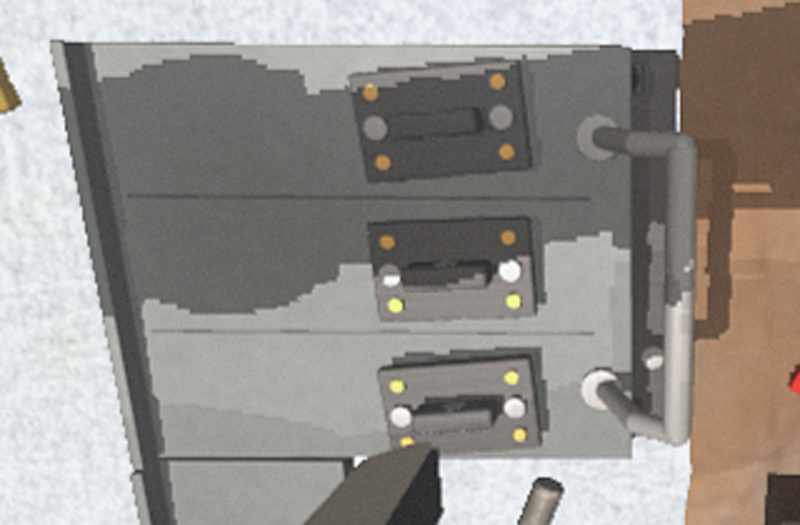

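The crop shows the bar's centreline from (683,145) to (678,435), the board's upper corners at (632,48) and (632,456), and the fence corner at (53,40).

Run:
```python
from h import *
s=dict(np.load("w2.npz"))
S=np.array([[55,57.5,99],[55,-57.5,99],[-112,-97,43],[-112,-231,43],[35,95,44],[35,-95,44],[-200,95,58],[-200,-95,58]])
P=np.array([[115,68],[338,66],[410,368],[650,364],[68,125],[388,122],[72,527],[403,521]])/5.35+[289.6,149.6]
SW=np.array([[55,57.5,99],[55,-57.5,99],[-200,95,58],[35,95,44],[35,-95,44]]);PW=np.array([[683,136],[678,442],[53,40],[632,46],[632,457]])/2.5+59.8
fw=lambda q:(projw(world(q,SW),s)-PW).ravel()
f=lambda q:(proj(world(q,S))-P).ravel()
for F in (fw,lambda q:np.r_[fw(q),f(q)]):
    r=least_squares(F,[.63,0,0],loss="soft_l1");q=r.x
    print(q,F(q).reshape(-1,2).round(1).tolist(),world(q,[55,0,99]))
    for c in [(441,122),(453,268),(460,405)]:
        c=np.array(c)/2.5+59.8
        g=least_squares(lambda t:(projw(world(q,[t[0],t[1],59]),s)-c).ravel(),[-40,0]).x;print(g.round(1))
print(s,robot.read_state()["tool_pos"],robot.read_state()["tcp_rot"])
```

```text
[0.63126196 0.00857344 0.00583028] [[0.2, 3.9], [0.2, -3.1], [-2.0, -0.2], [0.3, -0.5], [0.4, 1.3]] [[0.68626102 0.0088941  0.099     ]]
[-43.7  63.9]
[-42.6   2.6]
[-43.5 -61. ]
[0.63169501 0.00839471 0.00689339] [[0.6, 4.1], [0.7, -3.0], [-1.6, 0.2], [0.6, -0.3], [0.8, 1.4], [0.9, 0.4], [-1.9, -0.4], [-0.8, 1.4], [-1.0, 0.9], [-1.3, 1.0], [0.9, -0.3], [-1.3, 2.3], [1.2, 1.7]] [[0.6866937  0.00877385 0.099     ]]
[-44.   64.1]
[-43.1   2.8]
[-44.  -60.8]
{'tool_pos': array([0.67601492, 0.00326811, 0.2471645 ]), 'tcp_rot': array([-2.20473811, -2.2321741 , -0.00286357])} [ 0.67538449 -0.00077222  0.24739644] [-2.21115084e+00 -2.22891468e+00  1.49544930e-03]
```

Call:
send_rows:
  delta_pos:
    - [2, 3, 20]
    - [2, 3, 20]
    - [2, 3, 20]
    - [2, 2, 20]
    - [0, 0, 20]
    - [0, 0, 20]
    - [0, 0, 20]
    - [0, 0, 15]
    - [0, 0, 10]
    - [0, 0, 0]
    - [0, 0, 0]
    - [0, 0, 0]
  roll: [0, 0, 0, 0, 0, 0, 0, 0, 0, 0, 0, 0]
  claw: [93, 93, 93, 93, 93, 93, 93, 93, 93, 93, 93, 93]
  newtons: 30

```text
clock: 3.78
tool_pos: [0.6873, 0.0044, 0.085]
tcp_rot: [2.217, 2.224, 0.002]
ft_force: [0.0, -0.9, 0.3]
grip_width: 0.0929
finger_force: 0.0
```

Run:
```python
from h import *
s=robot.read_state()
im=robot.read_camera("wrist")[:,:,::-1]
cv2.imwrite("pics/w3.png",im)
print(s["tool_pos"],s["qvel"].round(3),Ro.from_rotvec(s["tcp_rot"]).as_matrix().round(3))
q=[.6325,.0085,.006]
print(projw(world(q,[[55,57.5,99],[55,20,99],[55,-20,99]]),s).round(0))
```

```text
[0.68726218 0.00435163 0.08500104] [-0.008 -0.008 -0.007 -0.006 -0.002 -0.002 -0.001] [[-0.003  1.     0.002]
 [ 1.     0.003 -0.   ]
 [-0.     0.002 -1.   ]]
[[322. 144.]
 [322. 221.]
 [322. 292.]]
```

View pics/w3.png

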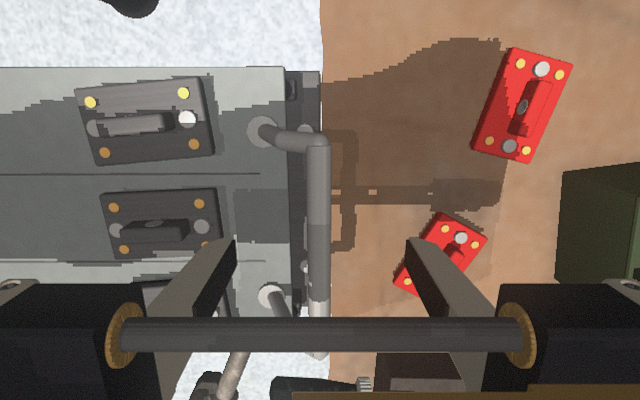

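Bar sits at column 317, midway between the fingers: I'll nudge 2 mm and close.

Call:
send_rows:
  delta_pos:
    - [3, -2, 3]
    - [2, 0, 0]
    - [0, 0, 0]
    - [0, 0, 0]
    - [0, 0, 0]
    - [0, 0, 0]
    - [0, 0, 0]
    - [0, 0, 0]
    - [0, 0, 0]
    - [0, 0, 0]
    - [0, 0, 0]
    - [0, 0, 0]
  roll: [0, 0, 0, 0, 0, 0, 0, 0, 0, 0, 0, 0]
  claw: [60, 40, 30, 20, 16, 8, 8, 8, 8, 8, 8, 8]
  newtons: 30

```text
clock: 4.83
tool_pos: [0.6845, 0.01, 0.0806]
tcp_rot: [-2.217, -2.226, 0.0]
ft_force: [0.9, -0.1, -0.7]
grip_width: 0.0173
finger_force: 0.0
```

Call:
send_rows:
  delta_pos:
    - [0, 0, 0]
    - [0, 0, 0]
    - [0, 0, 0]
    - [0, 0, 0]
  roll: [0, 0, 0, 0]
  claw: [8, 8, 8, 8]
  newtons: 30

```text
clock: 5.17
tool_pos: [0.6865, 0.01, 0.0808]
tcp_rot: [2.215, 2.224, 0.006]
ft_force: [5.9, 0.5, -3.3]
grip_width: 0.0109
finger_force: 30.0
```

Call:
send_rows:
  delta_pos:
    - [0, 0.5, -1.8]
    - [0, 0.5, -1.8]
    - [0, -0.5, -1.8]
    - [0, -0.5, -1.8]
    - [0, -0.5, -1.8]
    - [0, -0.5, -1.8]
    - [0, -0.5, -1.8]
    - [0, -0.5, -1.7]
    - [0, -0.5, -1.7]
    - [0, -0.5, -1.7]
  roll: [0, 0, 0, 0, 0, 0, 0, 0, 0, 0]
  claw: [8, 8, 8, 8, 8, 8, 8, 8, 8, 8]

```text
clock: 6.0
tool_pos: [0.6815, 0.01, 0.0984]
tcp_rot: [2.217, 2.226, 0.0]
ft_force: [4.8, 0.4, -7.9]
grip_width: 0.0112
finger_force: 30.0
```

Call:
send_rows:
  delta_pos:
    - [0, -0.6, -1.7]
    - [0, -0.6, -1.7]
    - [0, -0.6, -1.7]
    - [0, -0.6, -1.7]
    - [0, -0.6, -1.7]
    - [0, -0.6, -1.7]
    - [0, -0.6, -1.7]
    - [0, -0.6, -1.7]
    - [0, -0.7, -1.8]
    - [0, -0.7, -1.8]
  roll: [0, 0, 0, 0, 0, 0, 0, 0, 0, 0]
  claw: [8, 8, 8, 8, 8, 8, 8, 8, 8, 8]

```text
clock: 6.83
tool_pos: [0.6754, 0.0099, 0.1158]
tcp_rot: [2.217, 2.226, 0.001]
ft_force: [5.3, 0.3, -7.6]
grip_width: 0.0109
finger_force: 30.0
```

Call:
send_rows:
  delta_pos:
    - [0, -0.7, -1.7]
    - [0, -0.7, -1.7]
    - [0, -0.7, -1.7]
    - [0, -0.7, -1.7]
    - [0, -0.7, -1.7]
    - [0, -0.8, -1.7]
    - [0, -0.8, -1.7]
    - [0, -0.8, -1.7]
    - [0, -0.8, -1.6]
    - [0, -0.7, -1.6]
  roll: [0, 0, 0, 0, 0, 0, 0, 0, 0, 0]
  claw: [8, 8, 8, 8, 8, 8, 8, 8, 8, 8]

```text
clock: 7.67
tool_pos: [0.6681, 0.0099, 0.1328]
tcp_rot: [2.217, 2.225, 0.001]
ft_force: [6.1, 0.3, -7.9]
grip_width: 0.0108
finger_force: 30.0
```

Call:
send_rows:
  delta_pos:
    - [0, -0.8, -1.6]
    - [0, -0.8, -1.6]
    - [0, -0.8, -1.6]
    - [0, -0.8, -1.6]
    - [0, -0.9, -1.6]
    - [0, -0.9, -1.6]
    - [0, -0.9, -1.6]
    - [0, -0.9, -1.6]
    - [0, -0.9, -1.7]
    - [0, -0.9, -1.7]
  roll: [0, 0, 0, 0, 0, 0, 0, 0, 0, 0]
  claw: [8, 8, 8, 8, 8, 8, 8, 8, 8, 8]

```text
clock: 8.5
tool_pos: [0.6597, 0.0098, 0.1491]
tcp_rot: [2.216, 2.225, 0.002]
ft_force: [5.1, -0.8, -6.7]
grip_width: 0.011
finger_force: 30.0
```

Call:
send_rows:
  delta_pos:
    - [0, -0.9, -1.6]
    - [0, -0.9, -1.6]
    - [0, -1, -1.6]
    - [0, -1, -1.6]
    - [0, -1, -1.6]
    - [0, -1, -1.5]
    - [0, -1, -1.5]
    - [0, -1, -1.5]
    - [0, -1, -1.5]
    - [0, -0.9, -1.5]
    - [0, 0, 0]
    - [0, 0, 0]
  roll: [0, 0, 0, 0, 0, 0, 0, 0, 0, 0, 0, 0]
  claw: [8, 8, 8, 8, 8, 8, 8, 8, 8, 8, 8, 8]

```text
clock: 9.5
tool_pos: [0.6502, 0.0097, 0.1649]
tcp_rot: [2.216, 2.225, 0.002]
ft_force: [5.9, -0.0, -6.7]
grip_width: 0.011
finger_force: 30.0
```

Run:
```python
from h import *
im=robot.read_camera("top")[150:262,290:430,::-1]
im2=robot.read_camera("scene")[165:270,255:395,::-1]
a=cv2.resize(im,(560,448),interpolation=cv2.INTER_CUBIC);b=cv2.resize(im2,(560,420),interpolation=cv2.INTER_CUBIC)
cv2.imwrite("pics/t4.png",cv2.resize(np.vstack([a[:,:],b]),None,fx=.69,fy=.69))
s=robot.read_state();print(s["tool_pos"],s["clock"],s["ft_force"])
```

```text
[0.6502487  0.0097671  0.16488277] 9.6 [ 5.76246179  0.47252231 -5.78600239]
```

View pics/t4.png

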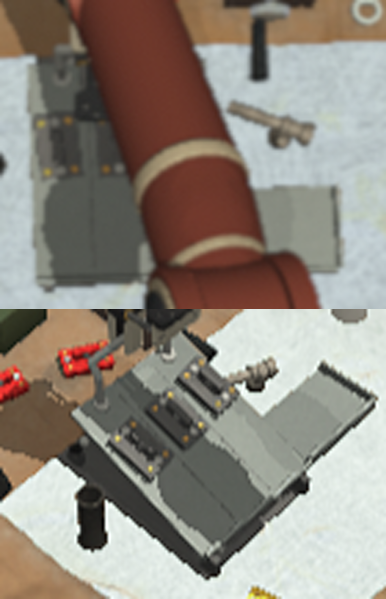

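At 20.2° the scene crop still shows all three shoes high on the board, but it is too coarse to be sure. I'll take a closer look after a short wait.

Call:
send_rows:
  delta_pos:
    - [0, 0, 0]
    - [0, 0, 0]
    - [0, 0, 0]
    - [0, 0, 0]
    - [0, 0, 0]
    - [0, 0, 0]
  roll: [0, 0, 0, 0, 0, 0]
  claw: [8, 8, 8, 8, 8, 8]

```text
clock: 10.1
tool_pos: [0.6502, 0.0097, 0.1649]
tcp_rot: [2.216, 2.225, 0.002]
ft_force: [4.9, -0.3, -5.4]
grip_width: 0.0112
finger_force: 30.0
```

Run:
```python
from h import *
b=robot.read_camera("scene")[165:270,255:395,::-1]
cv2.imwrite("pics/s5.png",cv2.resize(b,None,fx=5.7,fy=5.7,interpolation=cv2.INTER_CUBIC))
q=[.6315,.0095,.005];th=np.radians(20.2)
for xb in (41,160):
  for y in (62,0,-62):
    u,v=xb,8+20
    X=[-200+u*np.cos(th)-v*np.sin(th),y,36+u*np.sin(th)+v*np.cos(th)]
    print(xb,y,((proj(world(q,X),"scene")-[255,165])*5.7).round())
```

```text
41 62 [[418. 419.]]
41 0 [[491. 355.]]
41 -62 [[562. 295.]]
160 62 [[275. 263.]]
160 0 [[351. 204.]]
160 -62 [[424. 148.]]
```

View pics/s5.png

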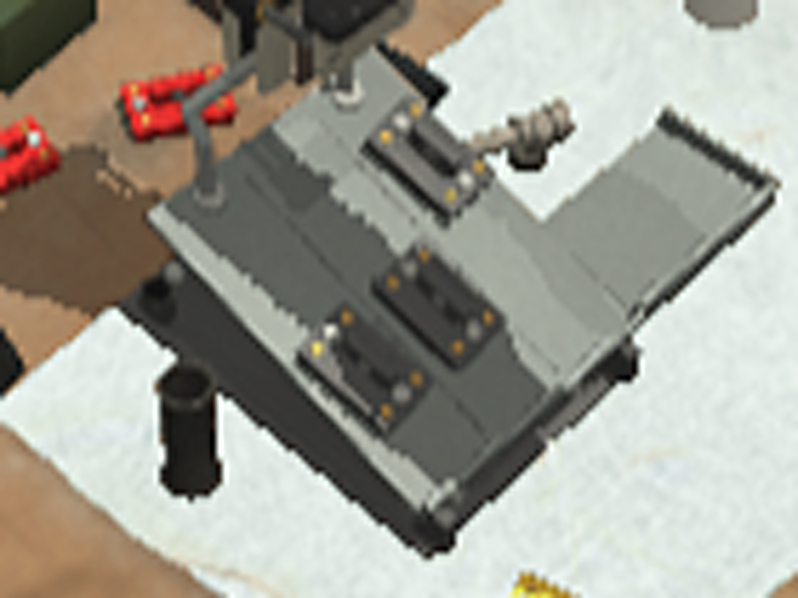

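The left-lane shoe at (360,370) and the middle one at (437,305) are sliding slowly. The right-lane shoe at (430,160) holds. I'll wait for them to reach the fence.

Call:
send_rows:
  delta_pos:
    - [0, 0, 0]
    - [0, 0, 0]
    - [0, 0, 0]
    - [0, 0, 0]
    - [0, 0, 0]
    - [0, 0, 0]
    - [0, 0, 0]
    - [0, 0, 0]
    - [0, 0, 0]
    - [0, 0, 0]
    - [0, 0, 0]
    - [0, 0, 0]
  roll: [0, 0, 0, 0, 0, 0, 0, 0, 0, 0, 0, 0]
  claw: [8, 8, 8, 8, 8, 8, 8, 8, 8, 8, 8, 8]

```text
clock: 11.15
tool_pos: [0.6502, 0.0098, 0.1649]
tcp_rot: [2.216, 2.225, 0.002]
ft_force: [5.2, -1.0, -3.5]
grip_width: 0.0112
finger_force: 30.0
```

Call:
send_rows:
  delta_pos:
    - [0, 0, 0]
    - [0, 0, 0]
    - [0, 0, 0]
    - [0, 0, 0]
    - [0, 0, 0]
    - [0, 0, 0]
    - [0, 0, 0]
    - [0, 0, 0]
    - [0, 0, 0]
  roll: [0, 0, 0, 0, 0, 0, 0, 0, 0]
  claw: [8, 8, 8, 8, 8, 8, 8, 8, 8]

```text
clock: 11.9
tool_pos: [0.6502, 0.0098, 0.1649]
tcp_rot: [2.216, 2.225, 0.002]
ft_force: [5.1, -0.5, -4.1]
grip_width: 0.0111
finger_force: 30.0
```

Run:
```python
from h import *
b=robot.read_camera("scene")[165:270,255:395,::-1]
cv2.imwrite("pics/s6.png",cv2.resize(b,None,fx=5.7,fy=5.7,interpolation=cv2.INTER_CUBIC))
```

```text
(no output)
```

View pics/s6.png

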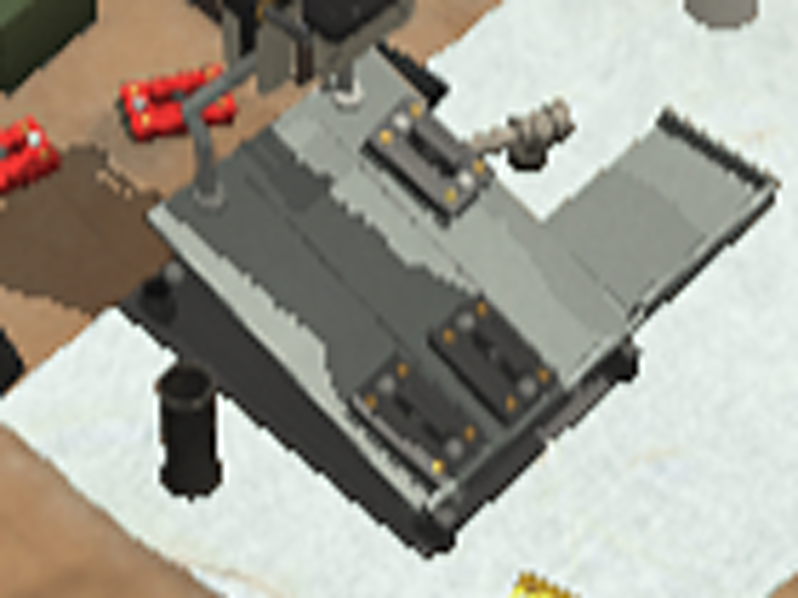

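The left-lane shoe at (418,420) and the middle one at (493,355) are now at the fence, matching the predicted pixels, and the right-lane shoe has stuck. I'll lower the board.

Call:
send_rows:
  delta_pos:
    - [0, 0.9, 1.5]
    - [0, 1, 1.5]
    - [0, 1, 1.5]
    - [0, 1, 1.5]
    - [0, 1, 1.5]
    - [0, 1, 1.6]
    - [0, 1, 1.6]
    - [0, 1, 1.6]
    - [0, 0.9, 1.6]
    - [0, 0.9, 1.6]
  roll: [0, 0, 0, 0, 0, 0, 0, 0, 0, 0]
  claw: [8, 8, 8, 8, 8, 8, 8, 8, 8, 8]

```text
clock: 12.78
tool_pos: [0.6598, 0.0098, 0.1493]
tcp_rot: [2.217, 2.225, 0.001]
ft_force: [5.6, -0.2, -2.5]
grip_width: 0.0112
finger_force: 30.0
```

Call:
send_rows:
  delta_pos:
    - [0, 0.9, 1.7]
    - [0, 0.9, 1.7]
    - [0, 0.9, 1.6]
    - [0, 0.9, 1.6]
    - [0, 0.9, 1.6]
    - [0, 0.9, 1.6]
    - [0, 0.8, 1.6]
    - [0, 0.8, 1.6]
    - [0, 0.8, 1.6]
    - [0, 0.8, 1.6]
  roll: [0, 0, 0, 0, 0, 0, 0, 0, 0, 0]
  claw: [8, 8, 8, 8, 8, 8, 8, 8, 8, 8]

```text
clock: 13.62
tool_pos: [0.6682, 0.0098, 0.133]
tcp_rot: [2.217, 2.225, 0.0]
ft_force: [5.2, -0.1, -2.8]
grip_width: 0.0109
finger_force: 30.0
```

Call:
send_rows:
  delta_pos:
    - [0, 0.7, 1.6]
    - [0, 0.8, 1.6]
    - [0, 0.8, 1.7]
    - [0, 0.8, 1.7]
    - [0, 0.8, 1.7]
    - [0, 0.7, 1.7]
    - [0, 0.7, 1.7]
    - [0, 0.7, 1.7]
    - [0, 0.7, 1.7]
    - [0, 0.7, 1.7]
  roll: [0, 0, 0, 0, 0, 0, 0, 0, 0, 0]
  claw: [8, 8, 8, 8, 8, 8, 8, 8, 8, 8]

```text
clock: 14.45
tool_pos: [0.6755, 0.0099, 0.116]
tcp_rot: [2.217, 2.226, 0.0]
ft_force: [5.0, -0.7, -2.3]
grip_width: 0.011
finger_force: 30.0
```

Call:
send_rows:
  delta_pos:
    - [0, 0.7, 1.8]
    - [0, 0.7, 1.8]
    - [0, 0.6, 1.7]
    - [0, 0.6, 1.7]
    - [0, 0.6, 1.7]
    - [0, 0.6, 1.7]
    - [0, 0.6, 1.7]
    - [0, 0.6, 1.7]
    - [0, 0.6, 1.7]
    - [0, 0.6, 1.7]
  roll: [0, 0, 0, 0, 0, 0, 0, 0, 0, 0]
  claw: [8, 8, 8, 8, 8, 8, 8, 8, 8, 8]

```text
clock: 15.28
tool_pos: [0.6816, 0.0099, 0.0987]
tcp_rot: [-2.217, -2.226, 0.0]
ft_force: [4.7, -0.9, -2.7]
grip_width: 0.0112
finger_force: 30.0
```

Call:
send_rows:
  delta_pos:
    - [0, 0.5, 1.7]
    - [0, 0.5, 1.7]
    - [0, 0.5, 1.7]
    - [0, 0.5, 1.8]
    - [0, 0.5, 1.8]
    - [0, 0.5, 1.8]
    - [0, 0.5, 1.8]
    - [0, 0.5, 1.4]
    - [0, 0.3, 1]
    - [0, 0.2, 1]
    - [0, 0, 1]
    - [0, 0, 0.5]
  roll: [0, 0, 0, 0, 0, 0, 0, 0, 0, 0, 0, 0]
  claw: [8, 8, 8, 8, 8, 8, 8, 8, 8, 8, 8, 8]

```text
clock: 16.28
tool_pos: [0.6863, 0.0099, 0.0815]
tcp_rot: [2.217, 2.226, 0.0]
ft_force: [5.4, -0.4, -3.6]
grip_width: 0.0108
finger_force: 30.0
```

Call:
send_rows:
  delta_pos:
    - [0, 0.1, 0.4]
    - [0, 0.1, 0.4]
    - [0, 0.1, 0.4]
    - [0, 0, 0.3]
    - [0, 0, 0]
  roll: [0, 0, 0, 0, 0]
  claw: [8, 8, 8, 8, 8]

```text
clock: 16.7
tool_pos: [0.6865, 0.0099, 0.0809]
tcp_rot: [2.217, 2.225, 0.0]
ft_force: [2.9, 0.1, 2.4]
grip_width: 0.0111
finger_force: 30.0
```

The board is down: z is back to 0.081 and the force now points upward. Open, go up, then turn.

Call:
send_rows:
  delta_pos:
    - [0, 0, -0.4]
    - [0, 0, 0]
    - [0, 0, 0]
    - [0, 0, 0]
    - [0, 0, 0]
    - [0, 0, -10]
    - [0, 0, -20]
    - [0, 0, -25]
    - [0, 0, -25]
    - [0, 0, -20]
    - [0, 0, -10]
    - [0, 0, 0]
  roll: [0, 0, 0, 0, 0, 0, 0, 0, 0, 0, 0, 0]
  claw: [20, 40, 50, 50, 50, 50, 50, 50, 50, 50, 50, 50]

```text
clock: 17.7
tool_pos: [0.6879, 0.0104, 0.1937]
tcp_rot: [2.214, 2.223, 0.008]
ft_force: [0.0, 0.1, 0.5]
grip_width: 0.0497
finger_force: 0.0
```

Call:
send_rows:
  delta_pos:
    - [0, 0, 0]
    - [0, 0, 0]
    - [0, 0, 0]
    - [0, 0, 0]
    - [0, 0, 0]
    - [0, 0, 0]
    - [0, 0, 0]
    - [0, 0, 0]
    - [0, 0, 0]
    - [0, 0, 0]
    - [0, 0, 0]
    - [0, 0, 0]
  roll: [0.12, 0.12, 0.12, 0.12, 0.12, 0.12, 0.12, 0.12, 0.12, 0.12, 0.12, 0.12]
  claw: [40, 40, 40, 40, 40, 40, 40, 40, 40, 40, 40, 40]

```text
clock: 18.7
tool_pos: [0.6851, 0.0098, 0.1882]
tcp_rot: [3.135, 0.202, -0.006]
ft_force: [-0.5, 0.4, -0.5]
grip_width: 0.0401
finger_force: 0.0
```

Call:
send_rows:
  delta_pos:
    - [0, 0, 0]
    - [0, 0, 0]
    - [-20, 0, 0]
    - [-20, 0, 0]
    - [-20, 0, 0]
    - [-20, 0, 0]
    - [-20, 0, 0]
    - [-20, 0, 0]
    - [-20, 0, 0]
    - [-20, 0, 0]
    - [-20, 0, 0]
    - [0, 0, 0]
  roll: [0.12, 0.015, 0, 0, 0, 0, 0, 0, 0, 0, 0, 0]
  claw: [40, 40, 40, 40, 40, 40, 40, 40, 40, 40, 40, 40]

```text
clock: 19.7
tool_pos: [0.5014, 0.0098, 0.1892]
tcp_rot: [3.141, 0.004, -0.01]
ft_force: [0.1, 0.3, -0.2]
grip_width: 0.0402
finger_force: 0.0
```

Run:
```python
from h import *
s=robot.read_state()
im=robot.read_camera("wrist")[:,:,::-1]
cv2.imwrite("pics/w7.png",im)
np.savez("w7.npz",tool_pos=s["tool_pos"],tcp_rot=s["tcp_rot"])
print(s["clock"],s["tool_pos"],s["joint_positions"].round(2),s["qvel"].round(3),Ro.from_rotvec(s["tcp_rot"]).as_matrix().round(3))
```

```text
19.7 [0.50141204 0.00981855 0.18922317] [-0.09  0.42  0.03  1.88 -0.02  0.84 -1.61] [-0.001  0.04   0.002 -0.097 -0.001 -0.019 -0.002] [[ 1.     0.003 -0.006]
 [ 0.003 -1.    -0.   ]
 [-0.006  0.    -1.   ]]
```

```bash
cat >> h.py <<'E'
def bolts(im,lo=(12,110,70),hi=(35,255,255)):
    m=cv2.inRange(cv2.cvtColor(im,cv2.COLOR_BGR2HSV),lo,hi)
    n,_,st,ce=cv2.connectedComponentsWithStats(m)
    return [(c.round(1).tolist(),int(t[4])) for c,t in zip(ce[1:],st[1:]) if 5<t[4]<400]
E
python3 - <<'E'
from h import *
s=dict(np.load("w7.npz"));q=[.6315,.0095,.005]
def inv(px,z):
    return least_squares(lambda t:(projw([t[0],t[1],z],s)-px).ravel(),[.47,0]).x
for c,a in bolts(cv2.imread("pics/w7.png")): print(c,a,inv(np.array(c),.060).round(4))
print(world(q,[[-159,62,60],[-159,0,60]]),projw(world(q,[[-159,62,60],[-159,0,60]]),s))
E
```

```text
[21.1, 30.6] 15 [0.6306 0.2503]
[26.2, 34.6] 9 [0.6277 0.247 ]
[58.2, 40.9] 27 [0.6231 0.2224]
[14.1, 36.1] 7 [0.6266 0.257 ]
[30.4, 39.1] 8 [0.6244 0.2445]
[50.5, 39.7] 6 [0.624  0.2284]
[71.0, 43.1] 7 [0.6215 0.2124]
[65.1, 47.8] 14 [0.618 0.218]
[59.8, 48.9] 10 [0.6172 0.2225]
[48.5, 51.1] 11 [0.6155 0.2321]
[414.6, 53.0] 45 [ 0.6146 -0.0662]
[380.2, 56.4] 46 [ 0.612  -0.0383]
[67.3, 70.4] 9 [0.6008 0.2202]
[65.6, 76.3] 9 [0.5962 0.2226]
[32.6, 97.1] 7 [0.5796 0.2544]
[72.7, 103.5] 11 [0.5744 0.2216]
[29.8, 102.5] 8 [0.5752 0.258 ]
[35.0, 106.0] 13 [0.5723 0.2543]
[77.8, 105.9] 9 [0.5724 0.2177]
[45.5, 112.0] 12 [0.5673 0.2466]
[414.8, 117.9] 30 [ 0.563 -0.071]
[82.3, 118.7] 10 [0.5618 0.2162]
[88.4, 117.9] 7 [0.5625 0.2108]
[382.6, 120.6] 29 [ 0.5606 -0.0433]
[71.5, 122.1] 8 [0.5589 0.2262]
[268.3, 188.0] 28 [0.4997 0.0584]
[338.6, 190.1] 27 [ 0.4978 -0.0064]
[238.0, 190.5] 28 [0.4973 0.0865]
[308.1, 190.2] 24 [0.4977 0.0218]
[246.6, 241.6] 27 [0.4455 0.082 ]
[309.0, 241.4] 25 [0.4458 0.0214]
[337.6, 241.4] 22 [ 0.4459 -0.0064]
[227.4, 340.3] 273 [0.3288 0.1103]
[276.5, 312.1] 53 [0.3647 0.056 ]
[412.9, 340.0] 307 [ 0.3295 -0.0896]
[238.9, 313.1] 12 [0.3634 0.0954]
[401.6, 314.6] 7 [ 0.3618 -0.0749]
[233.6, 318.7] 7 [0.3565 0.1015]
[235.5, 356.9] 14 [0.3066 0.1033]
[404.3, 355.4] 18 [ 0.3089 -0.082 ]
[[0.47219199 0.07070423 0.06      ]
 [0.47250199 0.008705   0.06      ]] [[256.65074772 215.93894684]
 [322.16496797 215.73438546]]
```

Call:
send_rows:
  delta_pos:
    - [-10, 1, 10]
    - [-10, 1, 15]
    - [-9, 0, 20]
    - [0, 0, 20]
    - [0, 0, 20]
    - [0, 0, 15]
    - [0, 0, 10]
    - [0, 0, 5]
    - [0, 0, 0]
    - [0, 0, 0]
  roll: [0, 0, 0, 0, 0, 0, 0, 0, 0, 0]
  claw: [40, 40, 40, 40, 40, 40, 40, 40, 40, 40]
  newtons: 5

```text
clock: 20.58
tool_pos: [0.478, 0.008, 0.075]
tcp_rot: [-3.142, -0.001, -0.001]
ft_force: [-0.3, 0.6, 0.1]
grip_width: 0.0399
finger_force: 0.0
```

Call:
send_rows:
  delta_pos:
    - [-3, 0, 6]
    - [-3, 0, 5]
    - [0, 0, 0]
    - [0, 0, 0]
    - [0, 0, 0]
    - [0, 0, 0]
    - [0, 0, 0]
    - [0, 0, 0]
  roll: [0, 0, 0, 0, 0, 0, 0, 0]
  claw: [30, 20, 8, 8, 8, 8, 8, 8]
  newtons: 5

```text
clock: 21.25
tool_pos: [0.4715, 0.0079, 0.0643]
tcp_rot: [3.142, -0.001, 0.001]
ft_force: [-0.5, -0.1, 1.2]
grip_width: 0.0096
finger_force: 5.0
```

Call:
send_rows:
  delta_pos:
    - [0, 0, 0]
    - [0, 0, 0]
    - [0, 2, 0]
    - [0, 4, 0]
    - [0, 6, 0]
    - [0, 7, 0]
    - [0, 7, 0]
    - [0.1, 7, 0]
    - [0, 7, 0]
    - [0.1, 7, 0]
    - [0, 7, 0]
    - [0.1, 7, 0]
  roll: [0, 0, 0, 0, 0, 0, 0, 0, 0, 0, 0, 0]
  claw: [14, 14, 14, 14, 14, 14, 14, 14, 14, 14, 14, 14]

```text
clock: 22.25
tool_pos: [0.4717, -0.0537, 0.0641]
tcp_rot: [-3.141, 0.001, -0.0]
ft_force: [0.8, 1.9, 0.7]
grip_width: 0.0141
finger_force: 0.7
```

Call:
send_rows:
  delta_pos:
    - [0, 7, 0]
    - [0.1, 7, 0]
    - [0, 7, 0]
    - [0.1, 7, 0]
    - [0, 7, 0]
    - [0.1, 7, 0]
    - [0, 7, 0]
    - [0, 7, 0]
    - [0, 7, 0]
    - [0, 7, 0]
    - [0, 7, 0]
    - [0, 7, 0]
  roll: [0, 0, 0, 0, 0, 0, 0, 0, 0, 0, 0, 0]
  claw: [14, 14, 14, 14, 14, 14, 14, 14, 14, 14, 14, 14]

```text
clock: 23.25
tool_pos: [0.4717, -0.1377, 0.064]
tcp_rot: [-3.141, 0.0, 0.001]
ft_force: [0.2, 1.3, 0.2]
grip_width: 0.0137
finger_force: 0.4
```

Call:
send_rows:
  delta_pos:
    - [0, 7, 0]
    - [0, 7, 0]
    - [0, 6, 0]
    - [0, 5, 0]
    - [0, 4, 0]
    - [0, 3, 0]
    - [0, 2, 0]
    - [0, 0, 0]
    - [0, 0, 0]
  roll: [0, 0, 0, 0, 0, 0, 0, 0, 0]
  claw: [14, 14, 14, 14, 14, 14, 14, 14, 14]

```text
clock: 24.0
tool_pos: [0.472, -0.1712, 0.0642]
tcp_rot: [3.141, -0.0, 0.001]
ft_force: [0.5, -0.2, 0.3]
grip_width: 0.0137
finger_force: 0.0
```

Call:
send_rows:
  delta_pos:
    - [0, 0, 0]
    - [0, 0, 0]
    - [0, 0, -10]
    - [0, 0, -20]
    - [0, 0, -10]
    - [0, -10, 0]
    - [0, -20, 0]
    - [0, -20, 0]
    - [0, -20, 0]
    - [0, -20, 0]
    - [0, -20, 0]
    - [0, -20, 0]
  roll: [0, 0, 0, 0, 0, 0, 0, 0, 0, 0, 0, 0]
  claw: [24, 24, 24, 30, 40, 40, 40, 40, 40, 40, 40, 40]

```text
clock: 25.0
tool_pos: [0.4713, -0.039, 0.1038]
tcp_rot: [-3.141, -0.001, 0.001]
ft_force: [-0.0, 0.0, 0.1]
grip_width: 0.0398
finger_force: 0.0
```

Call:
send_rows:
  delta_pos:
    - [0, -20, 0]
    - [0, -20, 0]
    - [0, -20, 0]
    - [0, -20, 0]
    - [0, -20, 0]
    - [0, -11, 0]
    - [0, 0, 0]
    - [0, 0, 0]
    - [0, 0, 0]
  roll: [0, 0, 0, 0, 0, 0, 0, 0, 0]
  claw: [40, 40, 40, 40, 40, 40, 40, 40, 40]

```text
clock: 25.75
tool_pos: [0.4717, 0.0686, 0.104]
tcp_rot: [3.141, -0.003, -0.001]
ft_force: [-0.1, 1.2, -0.2]
grip_width: 0.0397
finger_force: 0.0
```

Run:
```python
from h import *
s=robot.read_state()
im=robot.read_camera("wrist")[:,:,::-1].copy()
cv2.imwrite("pics/w8.png",im)
print(s["tool_pos"],s["clock"],s["qvel"].round(3))
def inv(px,z):
    return least_squares(lambda t:(projw([t[0],t[1],z],s)-px).ravel(),[.47,0]).x
for c,a in bolts(im):
    x=inv(np.array(c),.060)
    if .43<x[0]<.62 and -.25<x[1]<.11 and c[1]<330: print(c,a,x.round(4))
```

```text
[0.47171294 0.06864822 0.10399047] 25.75 [ 0.016 -0.002  0.006 -0.    -0.002  0.    -0.002]
[556.2, 77.4] 90 [ 0.563 -0.071]
[508.6, 82.1] 88 [ 0.5604 -0.0431]
[336.9, 181.0] 67 [0.4998 0.0585]
[294.0, 184.5] 58 [0.4975 0.0865]
[341.8, 252.7] 50 [0.4482 0.0544]
[637.3, 253.5] 32 [ 0.4469 -0.152 ]
[302.2, 255.8] 51 [0.4459 0.0821]
```

Call:
send_rows:
  delta_pos:
    - [1, -2, 10]
    - [0, 0, 15]
    - [0, 0, 10]
    - [0, 0, 5]
    - [0, 0, 0]
    - [0, 0, 0]
    - [0, 0, 0]
    - [0, 0, 0]
    - [0, 0, 0]
    - [0, 0, 0]
    - [0, 0, 0]
    - [0, 0, 0]
  roll: [0, 0, 0, 0, 0, 0, 0, 0, 0, 0, 0, 0]
  claw: [40, 40, 40, 35, 30, 20, 8, 8, 8, 8, 8, 8]
  newtons: 15

```text
clock: 26.8
tool_pos: [0.4732, 0.0719, 0.0645]
tcp_rot: [-3.142, 0.0, -0.001]
ft_force: [-0.4, -0.5, 3.4]
grip_width: 0.01
finger_force: 15.0
```

Call:
send_rows:
  delta_pos:
    - [0, 0, 0]
    - [0, 0, 0]
    - [0, 2, 0]
    - [0, 4, 0]
    - [0, 6, 0]
    - [0, 7, 0]
    - [0, 7, 0]
    - [0, 7, 0]
    - [0, 7, 0]
    - [0, 7, 0]
    - [0, 7, 0]
    - [0, 7, 0]
  roll: [0, 0, 0, 0, 0, 0, 0, 0, 0, 0, 0, 0]
  claw: [14, 14, 14, 14, 14, 14, 14, 14, 14, 14, 14, 14]

```text
clock: 27.8
tool_pos: [0.4728, 0.0102, 0.0641]
tcp_rot: [-3.142, 0.001, 0.0]
ft_force: [0.9, 0.8, -0.5]
grip_width: 0.014
finger_force: 0.3
```

Call:
send_rows:
  delta_pos:
    - [0, 7, 0]
    - [0, 7, 0]
    - [0, 7, 0]
    - [0, 7, 0]
    - [0, 7, 0]
    - [0, 7, 0]
    - [0, 7, 0]
    - [0, 7, 0]
    - [0, 7, 0]
    - [0, 7, 0]
    - [0, 7, 0]
    - [0, 7, 0]
  roll: [0, 0, 0, 0, 0, 0, 0, 0, 0, 0, 0, 0]
  claw: [14, 14, 14, 14, 14, 14, 14, 14, 14, 14, 14, 14]

```text
clock: 28.8
tool_pos: [0.4728, -0.0737, 0.0641]
tcp_rot: [-3.142, 0.0, 0.0]
ft_force: [0.4, 0.6, 1.1]
grip_width: 0.0139
finger_force: 0.3
```

Call:
send_rows:
  delta_pos:
    - [0, 7, 0]
    - [0, 7, 0]
    - [0, 7, 0]
    - [0, 6, 0]
    - [0, 5, 0]
    - [0, 4, 0]
    - [0, 3, 0]
    - [0, 2, 0]
    - [0, 2, 0]
    - [0, 0, 0]
    - [0, 0, 0]
  roll: [0, 0, 0, 0, 0, 0, 0, 0, 0, 0, 0]
  claw: [14, 14, 14, 14, 14, 14, 14, 14, 14, 14, 14]

```text
clock: 29.72
tool_pos: [0.473, -0.1161, 0.0641]
tcp_rot: [3.141, -0.0, 0.0]
ft_force: [0.5, 0.0, -1.0]
grip_width: 0.0138
finger_force: 0.0
```

Open, lift clear, and look.

Call:
send_rows:
  delta_pos:
    - [0, 0, 0]
    - [0, 0, 0]
    - [0, 0, -10]
    - [0, 0, -20]
    - [0, 0, -30]
    - [0, 0, -30]
    - [0, 0, -30]
    - [0, 0, -20]
    - [0, 0, -10]
    - [0, 0, 0]
    - [0, 0, 0]
    - [0, 0, 0]
  roll: [0, 0, 0, 0, 0, 0, 0, 0, 0, 0, 0, 0]
  claw: [22, 22, 22, 22, 22, 22, 22, 22, 22, 22, 22, 22]

```text
clock: 30.72
tool_pos: [0.472, -0.1158, 0.2131]
tcp_rot: [-3.141, 0.0, 0.003]
ft_force: [0.4, 1.4, -0.4]
grip_width: 0.0224
finger_force: 0.0
```

Run:
```python
from h import *
s=robot.read_state()
im=robot.read_camera("wrist")[:,:,::-1].copy()
cv2.imwrite("pics/w9.png",im)
print(s["tool_pos"],s["clock"])
def inv(px,z):
    return least_squares(lambda t:(projw([t[0],t[1],z],s)-px).ravel(),[.47,-.1]).x
for c,a in bolts(im):
    x=inv(np.array(c),.059)
    if .43<x[0]<.62 and -.25<x[1]<.11 and c[1]<330: print(c,a,x.round(4))
q=[.6315,.0085,.005]
print(world(q,[[-112,-97,43],[-112,-231,43]]))
```

```text
[ 0.47201818 -0.11577481  0.21307376] 30.7167
[263.8, 19.6] 43 [ 0.6149 -0.0664]
[231.8, 23.3] 43 [ 0.612  -0.0385]
[272.1, 83.3] 35 [ 0.5629 -0.0712]
[241.4, 86.1] 36 [ 0.5605 -0.0431]
[304.5, 153.5] 28 [ 0.4986 -0.0997]
[333.2, 153.4] 24 [ 0.4987 -0.1275]
[361.5, 153.6] 28 [ 0.4985 -0.1549]
[390.2, 153.7] 18 [ 0.4983 -0.1826]
[305.2, 204.2] 20 [ 0.4468 -0.0996]
[332.9, 204.3] 20 [ 0.4467 -0.1277]
[359.8, 204.1] 18 [ 0.4469 -0.155 ]
[386.9, 204.4] 17 [ 0.4465 -0.1825]
[[ 0.5199864  -0.08905879  0.043     ]
 [ 0.5206564  -0.22305711  0.043     ]]
```

View pics/w9.png

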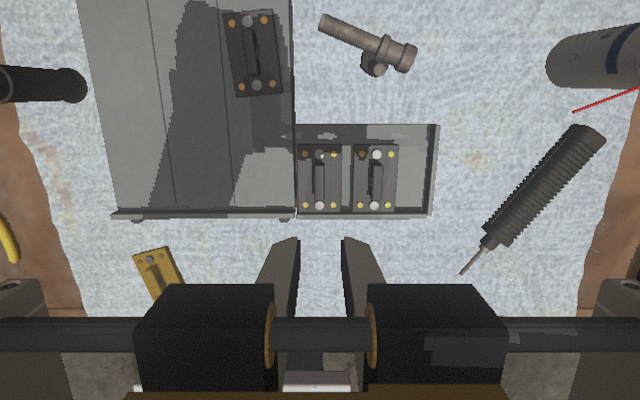

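The view shows two shoes flat on the ledge at (319,178) and (375,178), and the stuck one still in place at (251,53). The left one has only about 2–3 mm of margin to the ledge edge, so I'll push it 15 mm further.

Call:
send_rows:
  delta_pos:
    - [1, 0, 20]
    - [0, 0, 30]
    - [0, 0, 30]
    - [0, 0, 30]
    - [0, 0, 20]
    - [0, 0, 10]
    - [0, 0, 5]
    - [0, 0, 0]
    - [0, 0, 0]
    - [0, 0, 4]
    - [0, 0, 0]
    - [0, 0, 0]
  roll: [0, 0, 0, 0, 0, 0, 0, 0, 0, 0, 0, 0]
  claw: [24, 24, 24, 24, 24, 24, 24, 24, 24, 24, 14, 14]

```text
clock: 31.77
tool_pos: [0.4741, -0.116, 0.0655]
tcp_rot: [3.141, -0.0, 0.001]
ft_force: [-0.2, 0.4, -0.6]
grip_width: 0.0161
finger_force: 0.0
```

Call:
send_rows:
  delta_pos:
    - [0, 2, 0]
    - [0, 3, 0]
    - [0, 3, 0]
    - [0, 3, 0]
    - [0, 3, 0]
    - [0, 2, 0]
    - [0, 1, 0]
    - [0, 0, 0]
    - [0, 0, 0]
    - [0, 0, 0]
  roll: [0, 0, 0, 0, 0, 0, 0, 0, 0, 0]
  claw: [14, 14, 14, 14, 14, 14, 14, 14, 22, 22]

```text
clock: 32.6
tool_pos: [0.4736, -0.1337, 0.0649]
tcp_rot: [3.141, -0.001, -0.001]
ft_force: [1.4, -0.8, -0.1]
grip_width: 0.0208
finger_force: 0.0
```

Call:
send_rows:
  delta_pos:
    - [0, 0, -10]
    - [0, 0, -20]
    - [0, 0, -30]
    - [0, 0, -30]
    - [0, 0, -30]
    - [0, 0, -20]
    - [0, 0, -10]
    - [0, 0, 0]
    - [0, 0, 0]
    - [0, 0, 0]
  roll: [0, 0, 0, 0, 0, 0, 0, 0, 0, 0]
  claw: [22, 22, 22, 22, 22, 22, 22, 22, 22, 22]

```text
clock: 33.43
tool_pos: [0.473, -0.1329, 0.2144]
tcp_rot: [-3.141, 0.0, 0.003]
ft_force: [-0.2, 0.6, -0.4]
grip_width: 0.0217
finger_force: 0.0
```

Run:
```python
from h import *
s=robot.read_state()
im=robot.read_camera("wrist")[:,:,::-1].copy()
print(s["tool_pos"],s["clock"])
def inv(px,z):
    return least_squares(lambda t:(projw([t[0],t[1],z],s)-px).ravel(),[.47,-.1]).x
for c,a in bolts(im):
    x=inv(np.array(c),.058)
    if .43<x[0]<.62 and -.25<x[1]<.11 and c[1]<330: print(c,a,x.round(4))
```

```text
[ 0.47302412 -0.13293773  0.21439443] 33.4333
[244.2, 21.4] 42 [ 0.615  -0.0661]
[212.1, 24.7] 45 [ 0.6124 -0.0379]
[253.5, 84.5] 32 [ 0.563 -0.071]
[222.9, 87.7] 37 [ 0.5602 -0.0427]
[304.0, 154.5] 26 [ 0.4983 -0.1163]
[332.9, 154.1] 22 [ 0.4986 -0.1445]
[349.0, 154.3] 22 [ 0.4984 -0.1602]
[378.0, 154.3] 18 [ 0.4984 -0.1885]
[304.8, 205.0] 23 [ 0.4462 -0.1163]
[332.0, 204.9] 22 [ 0.4463 -0.1441]
[347.9, 204.8] 21 [ 0.4464 -0.1604]
[375.2, 204.9] 17 [ 0.4463 -0.1883]
```

```bash
python3 -c "
from station import robot
print(robot.job_done())"
```

```text
the job is handed in; nothing more can be done
None
```

The slip test is done and handed in: the left-lane and middle-lane shoes slid and now stand flat on the reject ledge, the right-lane shoe stuck and is where it started, and the board was let down flat after a peak tilt of about 20°.

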